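# Refit the battery and sealed hatch of a shop scale

### The arm

A 7-joint arm with a two-finger parallel gripper is mounted at the origin on the work surface. World frame = base frame: x ahead of the robot, y to its left, z up, the work surface at z = 0. Lengths are in m, angles in rad, forces in N, time in s.
With the tool pointing down it reaches from about 0.4 to 0.85 m from the base axis. Payload 10.4 kg.
Tool frame: the origin (TCP) lies on the mounting face of the last link; the fingertips stand r.tips_ahead ahead of it and the grasp point (between the pads) lies 164 mm ahead of it (r.tips_ahead is the distance from the TCP to the fingertips, in m); z points along the fingers, y is the line along which they close (so a half turn about z gives the same grasp; the last joint's range is limited). The gripper opens to 87 mm and grips with 3 to 60 N. Pads are 19 mm wide; open, the fingers measure 117 mm over their backs; the gripper's body (75 mm by 190 mm) begins 51 mm behind the grasp point.
Start: joints at [1.311, 0.332, -0.065, 1.46, 0.022, 1.35, -0.088], TCP at [0.147, -0.608, 0.405] pointing down, gripper open.
Joint ranges: [-2.6, 2.6], [-0.5, 2.12], [-1.47, 1.34], [0.16, 2.42], [-1.27, 4.41], [0.06, 2.06], [-2.6, 2.6]. Speed limits (rad/s): [2.22, 2.22, 2.79, 2.79, 3.14, 3.14, 3.14].

### API

Orientations are given as a unit quaternion [x, y, z, w].
In Python, from bench import telemetry, imaging, job, r gives the robot as it stands.
- The arm moves only by the tool move_arm, never from a script. Its argument "steps" is a list of rows, each an object of numbers: "dx", "dy", "dz": the shift along the tool's x, y, z in cm; "spin": the turn about the tool's z in rad. In form: [{"dx": .., "dy": .., "dz": .., "spin": ..}, ...]. A call has 1 to 12 rows; each row shifts and turns the commanded pose from where the row before left it, along the tool's axes as they then stand; what a row does not reach is not made up. A row lasts 1/10 s, in which the tool goes at most 50 mm and 8.59 degrees, less where a joint would pass 70% of its speed; a pose out of reach is approached as far as the arm can. A call with a gripper value outside its range is refused whole. "claw" is the finger opening in cm, from 0 to 8.7, set as the call begins (left out, the last holds). The fingers move at their own pace and stop on an object; "squeeze" is the grip in N (left out, the last holds). Time passes only in rows, so rows that do not move let the fingers close. It gives the time, the measured TCP pose, the force, the opening and the grip force at its end, in the units of the state.
- telemetry.read_state(): the state, without advancing time (a new reading comes with each control period).
- imaging.camera(name): name is "scene" or "top"; returns a dict with "img" (400x640x3 uint8, red, green, blue), "camera_matrix" (3x3 intrinsics, pixels), "D" ([k1, k2, p1, p2, k3] as OpenCV has them; the pictures are not rectified), "R" (3x3) and "t" (3): a world point X has camera coordinates R X + t. Camera axes: x right, y down, z forward; pixel columns grow to the right and rows downward; lengths in m; the calibration is good to about 2 mm. A picture is of the moment at which its call begins. There is no depth.
- job.close_job(): hands the job in; it is judged then, once.
The state is a dict: "time": time; "joint_positions": joint angles; "joint_vel": joint speeds; "joint_torque": joint torques, N m; "ee_pos": TCP position; "eef_rot": TCP orientation; "ft_force": force on the tool from outside, world axes, zero at the start; "torque": the same for the moment, N m; "width": finger opening in m; "grip_force": force on a finger pad.
Only numpy, scipy, OpenCV 4.12 (cv2) and the standard library are available. Lean on these libraries where they do the work, as an engineer would, in place of code of your own. Each camera call takes 0.05 s, during which the arm holds its last target. There are 200 camera calls.

### The job

The shop scale has its platter off: lay the blue battery pack squarely in its bay, set the grey hatch in place over the red quarter-turn fastener, and turn the fastener clockwise until its slot lines up with the two white marks. Then press the free end of the hatch flat down against its sponge seal and finish while still holding it pressed, so that I can drive the two screws; leave the jar, tin, platter and screwdriver as they are.

Things in the scene. Friction and masses are not known exactly. Their poses are not given: they have to be found in the camera images.
- scale: White counter scale, fixed, 325 x 280 mm, its aluminium deck 90 mm above the counter. Origin on the counter under the middle of the hatch recess; x runs away from the sloping key console (x -205 to -120 mm). The recess is 207 x 147 mm (long side along x), 5 mm deep, its seat 85 mm above the counter. Four rubber studs stand 12 mm above the deck near its corners.
- bay (a point): Where the centre of the seated pack belongs in the open bay, 59 mm above the counter; axes as the scale. The bay is 120 (along x) x 116 mm, its floor 40 mm above the counter; ribs 20 mm high locate the pack with 3 mm play each side, its length along x, either way round. The ribs leave 64 mm free along x at the middle of the pack's long sides for fingers.
- pack_center (a point): Centre of the blue battery pack with black ends, a block 100 (its x) x 46 (its y) x 38 mm high, about 0.36 kg, lying on the counter.
- hatch_grip (a point): Centre of the black grip rib at the middle of the grey hatch, 14 mm above its underside; axes as the hatch. Hatch: plate 200 (x) x 140 x 5 mm, 0.2 kg; rib 44 (x) x 14 x 18 mm high on the plate. The oblong hole for the fastener, 44 (x) x 18 mm, lies 68 mm from the rib towards -x, with white marks either side, across the plate. The +x end with two screw holes is the free end.
- hatch_eye (a point): Centre of the hatch's oblong hole, at its top face.
- hatch_free (a point): Point on the top face of the hatch 78 mm from the rib towards +x, between the two screw holes: the place to press on. The plate round it is bare.
- seat (a point): Where hatch_grip lies when the hatch is home and flush, 99 mm above the counter; axes as the scale, the hatch's x along the scale's x. Play 3.5 mm each side. Left alone, the black sponge seal holds the free (+x) end about 3 mm proud of the deck; about 6 N on the free end brings it flush against the solid rim.
- seat_free (a point): Point of the scale where hatch_free lies when the hatch is home and flush, 90 mm above the counter.
- wing (a point): Centre of the red wing of the quarter-turn fastener, on its upright axis, 101 mm above the counter and 68 mm from seat towards the scale's -x; its x is the wing's length and turns with it. The wing is 34 long, 9 thick and 18 mm high, its underside 2 mm above the flush hatch; a black slot runs along its top.
- fastener (a joint): Turn of the fastener, rad: 0 is open, the wing lying along the scale's x so that the hatch hole passes over it; grows clockwise seen from above; 1.57 is locked, wing and slot across the hatch in line with the white marks and holding the hatch. Stops at -0.05 and 1.70. Light friction holds it where it is left.
- jar: Amber glass jar, 70 mm across, 100 mm high, behind the scale; origin at the centre of its underside. Bystander.
- tin: Red-labelled tin, 74 mm across, 110 mm high, behind the scale; origin at the centre of its underside. Bystander.
- platter: The scale's stainless platter, a shallow pan 300 x 250 x 16 mm lying on the counter. Bystander.
- driver: Yellow-handled screwdriver, 200 mm long, lying on the counter. Bystander.
There are look-alikes about, which are no part of the job. Of the things that look like the part that bears hatch_grip, the smaller one is meant.

How it is judged:
On the way, in this order (a step that is already met when the one before it is completed fails the run):
1. the pack lies seated in its bay between the ribs, let go (distance between pack_center and bay below 0.007 m and angle between the x axis of pack_center and the x axis of bay, either way round below 0.14 rad and contact force between the fingers and pack below 0.3 N), for 0.2 s.
2. the hatch lies in its recess over the still open fastener (horizontal distance between hatch_grip and seat below 0.007 m and z of hatch_grip in the frame of seat below 0.0045 m and angle between the x axis of hatch_grip and the x axis of seat, either way round below 0.1 rad and value of joint fastener below 0.4 rad), for 0.2 s.
3. the fastener is turned until its slot lines up with the marks, the hatch still in place (value of joint fastener above 1.36 rad and horizontal distance between hatch_grip and seat below 0.007 m and z of hatch_grip in the frame of seat below 0.0045 m), for 0.2 s.
4. the free end of the hatch is pressed flush and held there (z of hatch_free in the frame of seat_free below 0.0015 m and contact force between the fingers and hatch above 4 N), for 0.5 s.
At the end, for the whole second after the job is handed in: Pack seated in its bay (7 mm, 8 degrees), hatch in its recess (7 mm), fastener across the hatch (at most 12 degrees short, or up to its stop), fingers pressing the hatch with over 4 N, its free end within 1.5 mm of flush; jar, tin, platter, screwdriver within 30 mm of their start (all of step 4 and distance between pack_center and bay below 0.007 m and angle between the x axis of pack_center and the x axis of bay, either way round below 0.14 rad and horizontal distance between hatch_grip and seat below 0.007 m and z of hatch_grip in the frame of seat below 0.002 m and angle between the x axis of hatch_grip and the x axis of seat, either way round below 0.1 rad and value of joint fastener between 1.36 and 1.75 rad and distance of each of jar, tin, platter, driver from where it was at the start of the episode below 0.03 m); the arm keeps its last pose, push and grip.
It fails at once if the jar or the tin is knocked over (angle between any of jar, tin's own z axis and vertical above 0.4 rad).
It also fails if it takes over 72 s, if anything falls off the work surface, if the arm or the gripper's body presses on something with over 40 N, if the wrist force passes 120 N, or if a joint passes its speed limit or range.

## Working session

There is one attempt and no reset: what is moved stays moved. The work goes in short steps, Python scripts to look and compute and a tool call to move; the robot and the scene stay as the last step left them, time stands still between calls to the robot, and variables do not carry over. Pictures are saved under pics/ and viewed, at most 10 in all, crops included, and the job is handed in when it is done.

Besides the shell and the picture viewer there is one more tool, called as name(argument=value, ...) on one line, values as JSON. move_arm: Moves the arm, as the interface text tells. Its arguments: {"type":"object","properties":{"steps":{"type":"array","items":{"type":"object","properties":{"dx":{"type":"number"},"dy":{"type":"number"},"dz":{"type":"number"},"spin":{"type":"number"}}}},"claw":{"type":"number"},"squeeze":{"type":"number"}},"required":["steps"]}

```bash
mkdir -p pics; ls; python3 - <<'E'
from bench import telemetry, imaging, job, r
import cv2,pickle,numpy as np
d={n:imaging.camera(n) for n in("scene","top")}
pickle.dump(d,open('c0.pkl','wb'))
for n in d:
    c=d[n];cv2.imwrite(f'pics/{n}0.png',c['img'][:,:,::-1]);print(n,c['camera_matrix'],c['D'],c['R'],c['t'])
print(telemetry.read_state(),r.tips_ahead)
E
```

```text
pics
scene [[402.96019632   0.         324.88563942]
 [  0.         402.96019632 197.61762121]
 [  0.           0.           1.        ]] [-0.06311036  0.          0.          0.          0.        ] [[-0.63446272  0.77286349 -0.01179381]
 [ 0.64025856  0.51693342 -0.56819787]
 [-0.43304277 -0.36805145 -0.82280744]] [ 0.29475639 -0.24800659  1.94808241]
top [[515.1245888    0.         323.23819179]
 [  0.         515.1245888  205.05764971]
 [  0.           0.           1.        ]] [0.00674379 0.         0.         0.         0.        ] [[-0.0146313  -0.99987736 -0.00558465]
 [-0.99473695  0.0151221  -0.10133968]
 [ 0.1014117   0.00407253 -0.99483621]] [0.00895618 0.49994493 1.75109818]
{'time': 0.1, 'joint_positions': array([ 1.31136613,  0.33279081, -0.06469165,  1.46081947,  0.02160126,
        1.34988366, -0.08851319]), 'joint_vel': array([-0.00016014, -0.00190651,  0.00169513, -0.00255714,  0.0009793 ,
        0.00116306,  0.00052727]), 'joint_torque': array([ 1.29675835e-03, -6.24545789e+01,  2.48524442e-02, -3.90720713e+01,
       -6.13399758e-02,  3.65886488e-02,  3.28808801e-05]), 'ee_pos': array([ 0.14661739, -0.60745218,  0.40406257]), 'eef_rot': array([ 9.92997081e-01,  1.18137348e-01, -9.93467193e-05, -5.94733647e-04]), 'ft_force': array([0.30782036, 1.48113194, 0.14525389]), 'torque': array([ 0.01278446, -0.04926091,  0.02034303]), 'grip_force': 0.0, 'width': 0.08730402430098982} 0.1822
```

View pics/scene0.png

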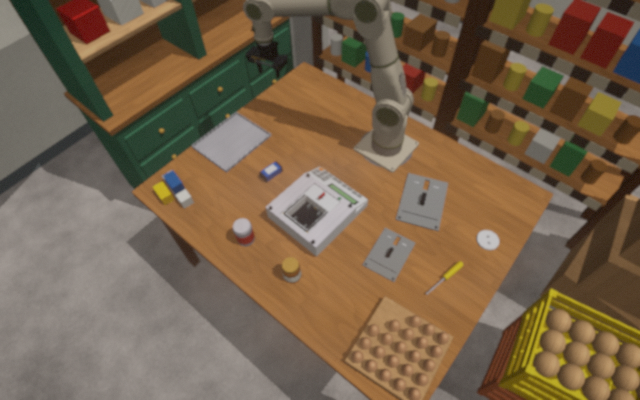

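View pics/top0.png

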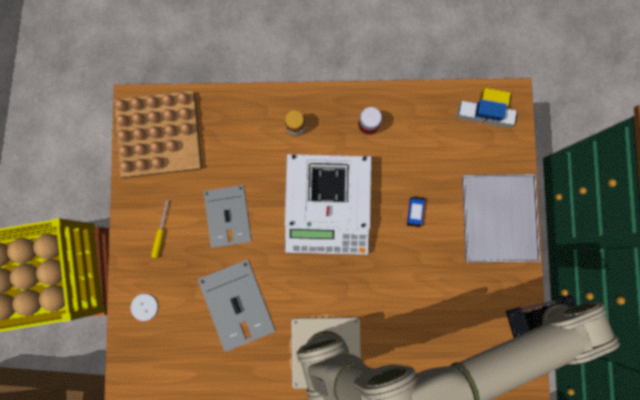

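The top view shows the scale at about (328,205), with the open bay at (328,183), the red wing at (329,211) and the console below it, so scale +x points up the picture. The blue pack is at (416,211), the platter at (500,218) and the driver at (160,230).

- **Hatch candidates:** there are grey hatches at (227,216), about 60 px long (200 mm at this scale), and at (237,305), about 85 px long. The smaller one at (227,216) fits.
- **Blue candidates:** the pack at (416,211) fits. The stack at (492,105) is a look-alike without black ends.

I'll confirm both in a crop.

```bash
cat > h.py <<'E'
import numpy as np,cv2
def ray(c,p):
    u=cv2.undistortPoints(np.array([[p]],float),c['camera_matrix'],np.array(c['D']))[0,0]
    return -c['R'].T@c['t'], c['R'].T@np.r_[u,1]
def onz(c,p,z):
    o,d=ray(c,p);return o+d*(z-o[2])/d[2]
def tri(ca,pa,cb,pb):
    o,d=ray(ca,pa);q,e=ray(cb,pb)
    s=np.linalg.lstsq(np.c_[d,-e],q-o,rcond=None)[0]
    a,b=o+s[0]*d,q+s[1]*e;return (a+b)/2,np.linalg.norm(a-b)
def blobs(c,lo,hi,roi,amin=8):
    x0,y0,x1,y1=roi
    hsv=cv2.cvtColor(c['img'][y0:y1,x0:x1],cv2.COLOR_RGB2HSV)
    m=cv2.inRange(hsv,np.array(lo),np.array(hi))
    k=cv2.findContours(m,cv2.RETR_LIST,cv2.CHAIN_APPROX_NONE)[0]
    out=[]
    for q in k:
        if cv2.contourArea(q)>=amin:
            r=cv2.minAreaRect(q+np.array([x0,y0]));M=cv2.moments(q)
            out.append((np.round([M['m10']/M['m00']+x0,M['m01']/M['m00']+y0],1),cv2.contourArea(q),np.round(r[1],1),round(r[2],1),np.round(cv2.boxPoints(r),1).tolist()))
    return sorted(out,key=lambda a:-a[1])
E
python3 - <<'E'
import pickle,cv2,numpy as np
from h import *
d=pickle.load(open('c0.pkl','rb'));T,S=d['top'],d['scene']
a=cv2.resize(T['img'][145:265,195:435],None,fx=3.3,fy=3.3,interpolation=cv2.INTER_CUBIC)[:300]
a=cv2.resize(T['img'][145:260,195:435],(700,335),interpolation=cv2.INTER_CUBIC)
b=cv2.resize(S['img'][155:285,250:450],(400,260),interpolation=cv2.INTER_CUBIC)
b=np.hstack([b,cv2.resize(S['img'][150:250,255:370],(300,260),interpolation=cv2.INTER_CUBIC)])
cv2.imwrite('pics/crop1.png',np.vstack([a,b])[:,:,::-1])
for n,c,R in(('T',T,{'pack':(400,190,435,235),'hatch':(198,178,255,252),'wing':(310,195,345,225),'scale':(275,145,380,262)}),('S',S,{'pack':(250,155,290,187),'hatch':(360,225,420,285),'wing':(300,180,340,215),'scale':(255,160,375,255)})):
    for k,lo,hi in(('pack',(100,110,60),(130,255,255)),('hatch',(0,0,95),(180,70,190)),('hatch',(0,0,0),(180,255,75)),('wing',(0,110,80),(10,255,255)),('wing',(170,110,80),(180,255,255)),('scale',(0,0,0),(180,255,80)),('scale',(0,0,130),(180,50,255))):
        print(n,k)
        for x in blobs(c,lo,hi,R[k])[:8 if k=='scale' else 3]:print('  ',x)
E
```

```text
T pack
   (array([415.2, 211. ]), 125.5, array([13.6, 26.2]), 6.7, [[407.29998779296875, 223.3000030517578], [410.29998779296875, 197.3000030517578], [423.79998779296875, 198.89999389648438], [420.79998779296875, 224.89999389648438]])
T hatch
   (array([227. , 216.1]), 2208.5, array([57.3, 40.7]), 81.9, [[202.6999969482422, 190.60000610351562], [243.0, 184.89999389648438], [251.10000610351562, 241.60000610351562], [210.8000030517578, 247.3000030517578]])
   (array([227.1, 215.3]), 89.0, array([13.,  8.]), 90.0, [[223.0, 209.0], [231.0, 209.0], [231.0, 222.0], [223.0, 222.0]])
   (array([229.6, 235.1]), 77.0, array([ 7., 14.]), 0.0, [[226.0, 242.0], [226.0, 228.0], [233.0, 228.0], [233.0, 242.0]])
T hatch
   (array([226.9, 215.6]), 37.0, array([11.,  4.]), 90.0, [[225.0, 210.0], [229.0, 210.0], [229.0, 221.0], [225.0, 221.0]])
T wing
T wing
T scale
   (array([327.8, 184.2]), 940.5, array([32., 33.]), 90.0, [[311.0, 168.0], [344.0, 168.0], [344.0, 200.0], [311.0, 200.0]])
   (array([319.6, 172.3]), 11.5, array([4.2, 3.5]), 45.0, [[317.0, 172.0], [319.5, 169.5], [322.5, 172.5], [320.0, 
[... 2734 characters left out ...]
. ]), 130.0, array([32.5,  9.2]), 45.0, [[327.5, 185.5], [334.0, 179.0], [357.0, 202.0], [350.5, 208.5]])
   (array([270.2, 168.5]), 73.5, array([ 7.8, 11.9]), 56.3, [[262.79998779296875, 168.8000030517578], [272.79998779296875, 162.1999969482422], [277.1000061035156, 168.60000610351562], [267.20001220703125, 175.1999969482422]])
   (array([321.3, 195.3]), 27.5, array([3.5, 8.5]), 45.0, [[317.0, 197.0], [323.0, 191.0], [325.5, 193.5], [319.5, 199.5]])
   (array([372.3, 251.2]), 20.5, array([9., 5.]), 90.0, [[369.0, 245.0], [374.0, 245.0], [374.0, 254.0], [369.0, 254.0]])
   (array([307.6, 174.8]), 8.5, array([3.5, 2.8]), 45.0, [[305.5, 174.5], [307.5, 172.5], [310.0, 175.0], [308.0, 177.0]])
```

View pics/crop1.png

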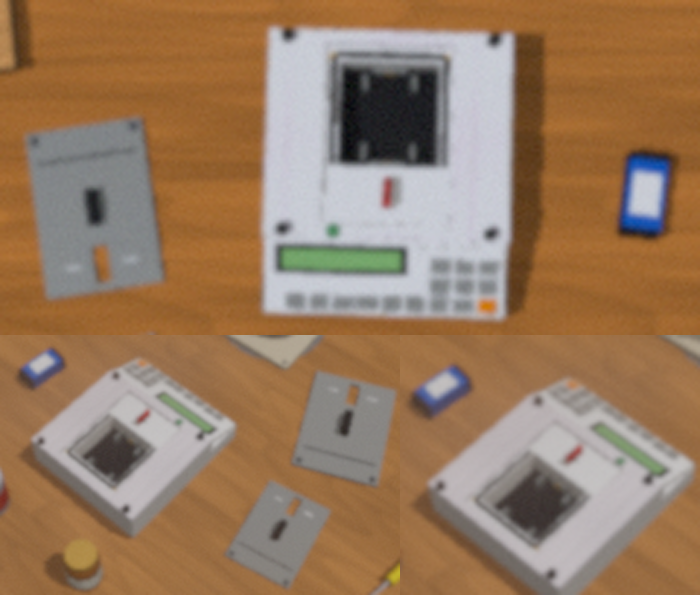

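The crop confirms both parts. The smaller hatch, at about (227,216), has its rib at (227,215) and its oblong hole at (229.6,235), and its free end is up. The pack, at (416,211), is blue with black ends and a white label. The red wing lies along the scale's x at (328.4,211). Next I'll make two-view measurements on subpixel masks.

```bash
cat >> h.py <<'E'
def blob2(c,roi,f,near=None,amin=3):
    """largest blob (or one nearest) of mask f(hsv) on a 6x upsampled roi; centroid, size, long-axis box in px"""
    x0,y0,x1,y1=roi;K=6
    up=cv2.resize(c['img'][y0:y1,x0:x1],None,fx=K,fy=K,interpolation=cv2.INTER_CUBIC)
    rgb=up.astype(int);hsv=cv2.cvtColor(up,cv2.COLOR_RGB2HSV)
    m=f(rgb,hsv.astype(int)).astype(np.uint8)
    out=[]
    for q in cv2.findContours(m,cv2.RETR_EXTERNAL,cv2.CHAIN_APPROX_NONE)[0]:
        if cv2.contourArea(q)<amin*K*K: continue
        M=cv2.moments(q);g=lambda p:(np.asarray(p)+.5)/K-.5+np.array([x0,y0])
        r=cv2.minAreaRect(q)
        out.append((g([M['m10']/M['m00'],M['m01']/M['m00']]),M['m00']/K/K,np.array(r[1])/K,g(cv2.boxPoints(r))))
    key=(lambda o:np.linalg.norm(o[0]-near)) if near is not None else (lambda o:-o[1])
    return sorted(out,key=key)
E
cat > m1.py <<'E'
import pickle
from h import *
d=pickle.load(open('c0.pkl','rb'));T,S=d['top'],d['scene']
np.set_printoptions(precision=4,suppress=True)
red=lambda r,h:(r[...,0]-r[...,1]>60)&(r[...,0]-r[...,2]>50)
dark=lambda r,h:h[...,2]<90
label=lambda r,h:(r.min(-1)>140)
blue=lambda r,h:(r[...,2]-r[...,0]>40)
pk=lambda r,h:(r[...,2]-r[...,0]>-15)
wood=lambda r,h:(r[...,0]-r[...,2]>50)
def both(n,f,rt,rs,f2=None,nt=None,ns=None):
    a=blob2(T,rt,f,nt)[0];b=blob2(S,rs,f2 or f,ns)[0]
    p,e=tri(T,a[0],S,b[0]);print(n,a[0],a[1].round(1),b[0],b[1].round(1),'->',p,'gap',round(e,4));return p,a,b
both('wing',red,(318,200,340,222),(310,185,332,208))
both('label',label,(403,195,430,230),(256,160,287,182))
both('rib',dark,(215,202,240,228),(376,240,402,266))
both('eye',wood,(222,224,238,246),(388,232,404,248))
both('bay',dark,(300,158,356,206),(285,192,330,238))
for i,(nt,ns) in enumerate((((294,157),(270,221)),((364.5,158.5),(311,244)),((292,223),(307.5,172.5)),((363,225),(350,208)))):
    for j in(nt,):
        a=blob2(T,(int(nt[0]-6),int(nt[1]-6),int(nt[0]+7),int(nt[1]+7)),lambda r,h:h[...,2]<130,nt)[0];print('stud',a[0],a[1],onz(T,a[0],.102))
for n,roi,f,z in(('pack',(400,190,432,232),pk,.038),('hatch',(196,178,258,255),lambda r,h:r[...,0]-r[...,2]<25,.005),('scale',(275,145,384,264),lambda r,h:r.min(-1)>110,.09)):
    a=blob2(T,roi,f)[0];q=np.array([onz(T,p,z)[:2] for p in a[3]])
    print(n,'c',q.mean(0),'sides',q[1]-q[0],np.linalg.norm(q[1]-q[0]),q[2]-q[1],np.linalg.norm(q[2]-q[1]))
for s in((240,)):pass
E
python3 m1.py
```

```text
Traceback (most recent call last):
  File "m1.py", line 14, in <module>
    both('wing',red,(318,200,340,222),(310,185,332,208))
    ~~~~^^^^^^^^^^^^^^^^^^^^^^^^^^^^^^^^^^^^^^^^^^^^^^^^
  File "m1.py", line 13, in both
    p,e=tri(T,a[0],S,b[0]);print(n,a[0],a[1].round(1),b[0],b[1].round(1),'->',p,'gap',round(e,4));return p,a,b
                                        ^^^^^^^^^^
AttributeError: 'float' object has no attribute 'round'
```

```bash
sed -i 's/a\[1\].round(1)/round(a[1],1)/;s/b\[1\].round(1)/round(b[1],1)/' m1.py; python3 m1.py
```

```text
wing [327.2603 211.2097] 11.1 [321.6595 194.9963] 4.7 -> [ 0.4711 -0.0112  0.1033] gap 0.0014
label [416.028  211.1591] 138.1 [270.2571 168.6976] 69.5 -> [ 0.4724 -0.3143  0.041 ] gap 0.001
rib [227.0172 215.4056] 63.7 [388.7722 252.1925] 33.7 -> [0.4701 0.3357 0.014 ] gap 0.0002
eye [229.6749 234.8745] 48.3 [396.167  240.6431] 26.8 -> [0.403  0.3278 0.0052] gap 0.0001
bay [327.6945 184.4075] 1038.0 [306.5908 214.7621] 381.2 -> [ 0.5657 -0.0142  0.0641] gap 0.0014
stud [293.5326 156.0235] 13.902777777777779 [0.658  0.0978 0.102 ]
stud [364.2002 157.8011] 13.722222222222221 [ 0.6482 -0.1375  0.102 ]
stud [291.4916 222.8697] 10.347222222222223 [0.4349 0.1064 0.102 ]
stud [362.9687 224.7695] 9.708333333333334 [ 0.4252 -0.1284  0.102 ]
pack c [ 0.4728 -0.3139] sides [ 0.095  -0.0141] 0.09599308706883482 [-0.0071 -0.0528] 0.053276006047882685
hatch c [0.4691 0.337 ] sides [ 0.0167 -0.1396] 0.14055063522624617 [-0.1985 -0.0265] 0.2002206672536911
scale c [ 0.4984 -0.0125] sides [ 0.3326 -0.011 ] 0.33280546524657434 [-0.0123 -0.2892] 0.2894792779848108
```

All points pass the checks. Label height is 0.041 (expected 0.038), rib 0.014, eye 0.005 and wing 0.103. The rib–eye distance is 67.6 mm, and the hatch measures 200 x 140. Next I'll work out the bay centre and the first move.

```bash
cat >> h.py <<'E'
def go(x,y,z,th):
    """moves (cm, rad) from measured pose to TCP target at tool yaw th: spin first, then dx,dy along the turned tool"""
    from bench import telemetry
    s=telemetry.read_state();q=s['eef_rot'];th0=2*np.arctan2(q[1],q[0])
    e=np.array([x,y,z])-s['ee_pos'];sp=(th0-th+np.pi)%(2*np.pi)-np.pi
    print('t',s['time'],'pose',s['ee_pos'].round(4),'th',round(th0,3),'tilt',q[2:].round(4),'q7',round(s['joint_positions'][6],2),'F',s['ft_force'].round(1),'w',round(s['width'],4),'g',round(s['grip_force'],1))
    print('spin %.3f (or %.3f) dx %.2f dy %.2f dz %.2f'%(sp,sp-np.sign(sp)*np.pi,*(100*np.array([e[0]*np.cos(th)+e[1]*np.sin(th),e[0]*np.sin(th)-e[1]*np.cos(th),-e[2]]))))
E
python3 - <<'E'
import pickle
from h import *
d=pickle.load(open('c0.pkl','rb'));T,S=d['top'],d['scene']
f=lambda x,y:np.array([195+(x+.5)/2.917-.5,145+(y+.5)/2.917-.5])
print('open',[onz(T,f(*p),.085).round(4) for p in((331,52),(447,52),(331,163),(447,163),(389,107.5))])
print('ribs',[onz(T,f(*p),.06).round(4) for p in((365,83),(413,83),(362,152),(411,152),(387.7,117.5))])
g=lambda x,y:np.array([250+(x+.5)/2-.5,155+(y-335+.5)/2-.5])
h=lambda x,y:np.array([255+(x-400+.5)*115/300-.5,150+(y-335+.5)*100/260-.5])
# opening corners in the scene crop (right part): left, top, right, bottom
for n,p,q in(('far-left',(476,496),(331,52)),('near-left',None,None)):
    if p: print(n,tri(T,f(*q),S,h(*p)))
go(.4726,-.314,.30,-.14)
E
```

```text
open [array([0.6385, 0.0499, 0.085 ]), array([ 0.6364, -0.0837,  0.085 ]), array([0.5098, 0.0514, 0.085 ]), array([ 0.5078, -0.0812,  0.085 ]), array([ 0.5729, -0.0159,  0.085 ])]
ribs [array([0.6059, 0.0115, 0.06  ]), array([ 0.605 , -0.0445,  0.06  ]), array([0.5249, 0.0161, 0.06  ]), array([ 0.524 , -0.0408,  0.06  ]), array([ 0.5649, -0.0144,  0.06  ])]
far-left (array([0.64554823, 0.01310509, 0.21118114]), np.float64(0.0890452507994965))
t 0.1 pose [ 0.1466 -0.6075  0.4041] th 0.237 tilt [-0.0001 -0.0006] q7 -0.09 F [0.3 1.5 0.1] w 0.0873 g 0.0
spin 0.377 (or -2.765) dx 28.18 dy -33.61 dz 10.41
```

move_arm(steps=[{"spin":0.126},{"spin":0.126},{"spin":0.125},{"dx":3.1,"dy":-3.7},{"dx":3.1,"dy":-3.7},{"dx":3.1,"dy":-3.7},{"dx":3.1,"dy":-3.7},{"dx":3.1,"dy":-3.7},{"dx":3.1,"dy":-3.7},{"dx":3.1,"dy":-3.7},{"dx":3.1,"dy":-3.7},{"dx":3.1,"dy":-3.7}], claw=8.7)

```text
$.steps[0]: bad value
```

```bash
python3 - <<'E'
import pickle
from h import *
d=pickle.load(open('c0.pkl','rb'));T,S=d['top'],d['scene']
for n,c,roi in(('T',T,(314,168,344,200)),('S',S,(293,202,322,230))):
    for o in blob2(c,roi,lambda r,h:h[...,2]>72,amin=1)[:8]:print(n,o[0].round(1),round(o[1],1),onz(c,o[0],.06).round(4))
go(.4726,-.314,.191,-.14)
E
```

```text
T [329.6 168.6] 45.1 [ 0.6211 -0.0221  0.06  ]
T [319.1 196.8] 10.0 [0.525  0.0149 0.06  ]
T [335.9 196.9] 9.6 [ 0.5235 -0.042   0.06  ]
T [336.5 173. ] 9.5 [ 0.6054 -0.0454  0.06  ]
T [319.7 172.7] 8.9 [0.6075 0.0117 0.06  ]
S [307.4 215.7] 504.2 [ 0.5647 -0.0099  0.06  ]
t 0.1 pose [ 0.1466 -0.6075  0.4041] th 0.237 tilt [-0.0001 -0.0006] q7 -0.09 F [0.3 1.5 0.1] w 0.0873 g 0.0
spin 0.377 (or -2.765) dx 28.18 dy -33.61 dz 21.31
```

Rib tops give a bay centre of (0.565,-0.015). Each row seems to need all four keys.

move_arm(steps=[{"dx":0,"dy":0,"dz":0,"spin":0.126},{"dx":0,"dy":0,"dz":0,"spin":0.126},{"dx":0,"dy":0,"dz":0,"spin":0.125},{"dx":3.1,"dy":-3.7,"dz":0,"spin":0},{"dx":3.1,"dy":-3.7,"dz":0,"spin":0},{"dx":3.1,"dy":-3.7,"dz":0,"spin":0},{"dx":3.1,"dy":-3.7,"dz":0,"spin":0},{"dx":3.1,"dy":-3.7,"dz":0,"spin":0},{"dx":3.1,"dy":-3.7,"dz":0,"spin":0},{"dx":3.1,"dy":-3.7,"dz":0,"spin":0},{"dx":3.1,"dy":-3.7,"dz":0,"spin":0},{"dx":3.1,"dy":-3.7,"dz":0,"spin":0}], claw=8.7)

```text
time: 1.3
ee_pos: [0.4705, -0.3153, 0.4046]
eef_rot: [0.998, -0.07, -0.0, 0.0]
ft_force: [0.1, -0.6, -0.6]
width: 0.0871
grip_force: 0.0
```

```bash
python3 -c "
from h import *
go(.4726,-.314,.191,-.14)"
```

```text
t 1.3 pose [ 0.4705 -0.3153  0.4046] th -0.14 tilt [-0.0001  0.    ] q7 -1.25 F [ 0.1 -0.6 -0.6] w 0.0871 g 0.0
spin -0.000 (or 3.141) dx 0.19 dy -0.16 dz 21.36
```

move_arm(steps=[{"dx":0.2,"dy":-0.15,"dz":4.5,"spin":0},{"dx":0,"dy":0,"dz":4.5,"spin":0},{"dx":0,"dy":0,"dz":4.5,"spin":0},{"dx":0,"dy":0,"dz":4,"spin":0},{"dx":0,"dy":0,"dz":2.3,"spin":0},{"dx":0,"dy":0,"dz":1.5,"spin":0},{"dx":0,"dy":0,"dz":0,"spin":0},{"dx":0,"dy":0,"dz":0,"spin":0}])

```text
time: 2.1
ee_pos: [0.4721, -0.3158, 0.1927]
eef_rot: [0.998, -0.07, 0.001, 0.0]
ft_force: [0.1, -0.6, 0.2]
width: 0.0871
grip_force: 0.0
```

move_arm(steps=[{"dx":0,"dy":0,"dz":0,"spin":0},{"dx":0,"dy":0,"dz":0,"spin":0},{"dx":0,"dy":0,"dz":0,"spin":0},{"dx":0,"dy":0,"dz":0,"spin":0},{"dx":0,"dy":0,"dz":0,"spin":0},{"dx":0,"dy":0,"dz":0,"spin":0},{"dx":0,"dy":0,"dz":0,"spin":0},{"dx":0,"dy":0,"dz":0,"spin":0}], claw=4.0, squeeze=25)

```text
time: 2.9
ee_pos: [0.4717, -0.3155, 0.1918]
eef_rot: [0.998, -0.07, -0.0, -0.0]
ft_force: [-0.2, 0.6, 2.5]
width: 0.0457
grip_force: 25.0
```

```bash
python3 -c "
from h import *
go(.4726,-.314,.191,-.14)
go(.565,-.015,.30,-.04)"
```

```text
t 2.9 pose [ 0.4717 -0.3155  0.1918] th -0.14 tilt [-0. -0.] q7 -1.31 F [-0.2  0.6  2.5] w 0.0457 g 25.0
spin -0.000 (or 3.141) dx 0.07 dy -0.16 dz 0.08
t 2.9 pose [ 0.4717 -0.3155  0.1918] th -0.14 tilt [-0. -0.] q7 -1.31 F [-0.2  0.6  2.5] w 0.0457 g 25.0
spin -0.100 (or 3.041) dx 8.12 dy -30.40 dz -10.82
```

The grip holds at 45.7 mm (expected 46). Lifting and moving over the bay.

move_arm(steps=[{"dx":0,"dy":0,"dz":-1.5,"spin":0},{"dx":0,"dy":0,"dz":-4,"spin":0},{"dx":0,"dy":0,"dz":-4,"spin":0},{"dx":0,"dy":0,"dz":-4,"spin":-0.1},{"dx":1,"dy":-3.8,"dz":0,"spin":0},{"dx":1,"dy":-3.8,"dz":0,"spin":0},{"dx":1,"dy":-3.8,"dz":0,"spin":0},{"dx":1,"dy":-3.8,"dz":0,"spin":0},{"dx":1,"dy":-3.8,"dz":0,"spin":0},{"dx":1,"dy":-3.8,"dz":0,"spin":0},{"dx":1,"dy":-3.8,"dz":0,"spin":0},{"dx":1,"dy":-3.8,"dz":0,"spin":0}])

```text
time: 4.1
ee_pos: [0.5637, -0.0137, 0.3274]
eef_rot: [1.0, -0.02, 0.0, 0.0]
ft_force: [1.2, -0.9, -3.0]
width: 0.0457
grip_force: 25.0
```

move_arm(steps=[{"dx":0,"dy":0,"dz":0,"spin":0},{"dx":0,"dy":0,"dz":0,"spin":0},{"dx":0,"dy":0,"dz":0,"spin":0}])

```text
time: 4.4
ee_pos: [0.5635, -0.0162, 0.3269]
eef_rot: [1.0, -0.021, -0.0, 0.0]
ft_force: [0.3, -0.4, -3.9]
width: 0.0456
grip_force: 25.0
```

```bash
python3 - <<'E'
from h import *
from bench import imaging
import pickle
d={n:imaging.camera(n) for n in("scene","top")};pickle.dump(d,open('c1.pkl','wb'))
T,S=d['top'],d['scene']
label=lambda r,h:(r.min(-1)>140)
blue=lambda r,h:(r[...,2]-r[...,0]>40)
for n,c in d.items():
    roi=(285,130,375,225) if n=='top' else (270,150,350,240)
    for o in blob2(c,roi,blue,amin=10)[:2]:print(n,o[0],o[1],o[3].round(1).tolist())
a=cv2.resize(T['img'][110:270,230:430],(500,400));b=cv2.resize(S['img'][140:268,240:400],(500,400))
cv2.imwrite('pics/p1.png',np.vstack([a,b])[:,:,::-1][:, :][:800]) 
cv2.imwrite('pics/p1.png',cv2.resize(np.hstack([a,b]),(800,320))[:,:,::-1])
go(.564,-.015,.231,-.04)
E
```

```text
scene [299.96480512 205.35463933] 10.61111111111111 [[295.8, 203.6], [296.9, 202.0], [303.5, 206.9], [302.4, 208.4]]
t 4.5 pose [ 0.5636 -0.0165  0.3268] th -0.042 tilt [-0.0001  0.0004] q7 -1.78 F [ 0.2  0.4 -3.9] w 0.0459 g 25.0
spin -0.002 (or 3.139) dx 0.04 dy -0.15 dz 9.58
```

View pics/p1.png

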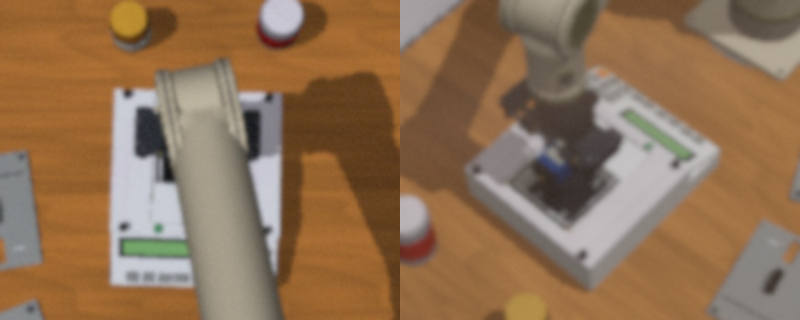

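The pack (blue patch near scene (300,205)) hangs over the bay, mostly hidden by the gripper. I'll lower it while watching the force.

move_arm(steps=[{"dx":0.05,"dy":-0.1,"dz":3,"spin":0},{"dx":0,"dy":0,"dz":2,"spin":0},{"dx":0,"dy":0,"dz":1,"spin":0},{"dx":0,"dy":0,"dz":0.8,"spin":0},{"dx":0,"dy":0,"dz":0.7,"spin":0},{"dx":0,"dy":0,"dz":0.5,"spin":0},{"dx":0,"dy":0,"dz":0,"spin":0}])

```text
time: 5.2
ee_pos: [0.5643, -0.0142, 0.2465]
eef_rot: [1.0, -0.02, -0.0, 0.0]
ft_force: [0.9, -0.3, -4.8]
width: 0.0459
grip_force: 25.0
```

move_arm(steps=[{"dx":0,"dy":0,"dz":0.4,"spin":0},{"dx":0,"dy":0,"dz":0.4,"spin":0},{"dx":0,"dy":0,"dz":0.3,"spin":0},{"dx":0,"dy":0,"dz":0.2,"spin":0},{"dx":0,"dy":0,"dz":0,"spin":0},{"dx":0,"dy":0,"dz":0,"spin":0}])

```text
time: 5.8
ee_pos: [0.5644, -0.0141, 0.2338]
eef_rot: [1.0, -0.02, 0.0, 0.0]
ft_force: [-0.0, 0.0, -3.2]
width: 0.0459
grip_force: 25.0
```

move_arm(steps=[{"dx":0,"dy":0,"dz":0.15,"spin":0},{"dx":0,"dy":0,"dz":0.1,"spin":0},{"dx":0,"dy":0,"dz":0,"spin":0}])

```text
time: 6.1
ee_pos: [0.5644, -0.0141, 0.2318]
eef_rot: [1.0, -0.02, 0.0, 0.0]
ft_force: [-2.9, -0.4, 3.9]
width: 0.0459
grip_force: 25.0
```

The force flipped from -3.2 to +3.9 N at the expected height (0.2318), so the pack is on the floor. Releasing.

move_arm(steps=[{"dx":0,"dy":0,"dz":0,"spin":0},{"dx":0,"dy":0,"dz":0,"spin":0},{"dx":0,"dy":0,"dz":0,"spin":0},{"dx":0,"dy":0,"dz":0,"spin":0},{"dx":0,"dy":0,"dz":0,"spin":0},{"dx":0,"dy":0,"dz":-1,"spin":0},{"dx":0,"dy":0,"dz":-3,"spin":0},{"dx":0,"dy":0,"dz":-4.5,"spin":0},{"dx":0,"dy":0,"dz":-4,"spin":0}], claw=6.2)

```text
time: 7.0
ee_pos: [0.5641, -0.0139, 0.3588]
eef_rot: [1.0, -0.02, 0.0, -0.0]
ft_force: [1.1, 0.2, 0.2]
width: 0.0619
grip_force: 0.0
```

```bash
python3 -c "
from h import *
go(.4699,.336,.29,.121+np.pi)"
```

```text
t 7.0 pose [ 0.5641 -0.0139  0.3588] th -0.04 tilt [ 0.0003 -0.0001] q7 -1.77 F [1.1 0.2 0.2] w 0.0619 g 0.0
spin 2.981 (or -0.161) dx 5.13 dy 35.88 dz 6.88
```

move_arm(steps=[{"dx":-1.35,"dy":-4.3,"dz":0,"spin":0},{"dx":-1.35,"dy":-4.3,"dz":0,"spin":0},{"dx":-1.35,"dy":-4.3,"dz":0,"spin":0},{"dx":-1.35,"dy":-4.3,"dz":0,"spin":0},{"dx":-1.35,"dy":-4.3,"dz":0,"spin":0},{"dx":-1.35,"dy":-4.3,"dz":0,"spin":0},{"dx":-1.35,"dy":-4.3,"dz":0,"spin":0},{"dx":-1.35,"dy":-4.3,"dz":0,"spin":0},{"dx":0,"dy":0,"dz":0,"spin":-0.145},{"dx":0,"dy":0,"dz":0,"spin":-0.145},{"dx":0,"dy":0,"dz":0,"spin":-0.145},{"dx":0,"dy":0,"dz":0,"spin":-0.145}], claw=4.5)

```text
time: 8.2
ee_pos: [0.4701, 0.3341, 0.357]
eef_rot: [0.963, 0.27, 0.0, 0.0]
ft_force: [-0.5, 0.1, 0.0]
width: 0.045
grip_force: 0.0
```

move_arm(steps=[{"dx":0,"dy":0,"dz":0,"spin":-0.145},{"dx":0,"dy":0,"dz":0,"spin":-0.145},{"dx":0,"dy":0,"dz":0,"spin":-0.145},{"dx":0,"dy":0,"dz":0,"spin":-0.145},{"dx":0,"dy":0,"dz":0,"spin":-0.145},{"dx":0,"dy":0,"dz":0,"spin":-0.145},{"dx":0,"dy":0,"dz":0,"spin":-0.145},{"dx":0,"dy":0,"dz":0,"spin":-0.145},{"dx":0,"dy":0,"dz":0,"spin":-0.145},{"dx":0,"dy":0,"dz":0,"spin":-0.145},{"dx":0,"dy":0,"dz":0,"spin":-0.145},{"dx":0,"dy":0,"dz":0,"spin":-0.145}])

```text
time: 9.4
ee_pos: [0.4703, 0.3339, 0.357]
eef_rot: [0.415, 0.91, 0.0, 0.0]
ft_force: [-0.1, 0.1, 0.6]
width: 0.0448
grip_force: 0.0
```

move_arm(steps=[{"dx":0,"dy":0,"dz":0,"spin":-0.145},{"dx":0,"dy":0,"dz":0,"spin":-0.145},{"dx":0,"dy":0,"dz":0,"spin":-0.145},{"dx":0,"dy":0,"dz":0,"spin":-0.145},{"dx":0,"dy":0,"dz":0,"spin":-0.145},{"dx":0,"dy":0,"dz":0,"spin":-0.145},{"dx":0,"dy":0,"dz":0,"spin":-0.11},{"dx":0,"dy":0,"dz":0,"spin":0}])

```text
time: 10.2
ee_pos: [0.4704, 0.3337, 0.3566]
eef_rot: [-0.06, 0.998, -0.0, -0.0]
ft_force: [-1.1, -0.1, -0.3]
width: 0.0451
grip_force: 0.0
```

```bash
python3 - <<'E'
from h import *
from bench import imaging
import pickle
d={n:imaging.camera(n) for n in("scene","top")};pickle.dump(d,open('c2.pkl','wb'))
T,S=d['top'],d['scene']
label=lambda r,h:(r.min(-1)>140)
blue=lambda r,h:(r[...,2]-r[...,0]>20)
red=lambda r,h:(r[...,0]-r[...,1]>60)&(r[...,0]-r[...,2]>50)
A=blob2(T,(305,160,352,206),blue)[0];B=blob2(S,(285,192,332,238),blue)[0]
for o,c in((A,T),(B,S)):
    q=np.array([onz(c,p,.078)[:2] for p in o[3]]);print(o[0],q.mean(0),[(np.linalg.norm(v).round(4),(v/np.linalg.norm(v)).round(3)) for v in(q[1]-q[0],q[2]-q[1])])
a=cv2.resize(T['img'][145:265,270:385],(480,500),interpolation=cv2.INTER_CUBIC)
cv2.imwrite('pics/p2.png',a[:,:,::-1])
go(.4699,.336,.190,.121+np.pi)
E
```

```text
[327.55671072 183.74692261] [ 0.56603261 -0.0144809 ] [(np.float64(0.0926), array([ 1.   , -0.027])), (np.float64(0.057), array([-0.029, -1.   ]))]
[306.37681027 215.21772365] [ 0.56624836 -0.01168121] [(np.float64(0.0913), array([-1.   , -0.025])), (np.float64(0.0646), array([0.163, 0.987]))]
t 10.3 pose [0.4703 0.3339 0.3565] th 3.256 tilt [-0.      0.0001] q7 0.58 F [0.4 0.2 0. ] w 0.0454 g 0.0
spin -0.006 (or 3.135) dx 0.02 dy 0.22 dz 16.65
```

View pics/p2.png

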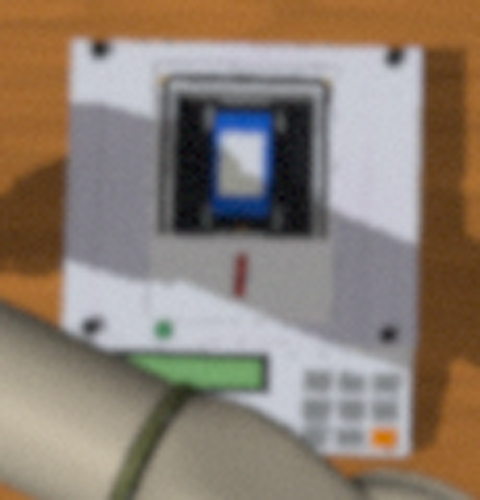

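The pack sits square between the four rib marks, at crop (243,163), and measures (0.566,-0.0145) against a bay of (0.565,-0.015). Wing still open at crop (240,275). Next I grasp the hatch rib.

move_arm(steps=[{"dx":0,"dy":0.2,"dz":4.5,"spin":0},{"dx":0,"dy":0,"dz":4.5,"spin":0},{"dx":0,"dy":0,"dz":4,"spin":0},{"dx":0,"dy":0,"dz":2,"spin":0},{"dx":0,"dy":0,"dz":1,"spin":0},{"dx":0,"dy":0,"dz":0.6,"spin":0},{"dx":0,"dy":0,"dz":0,"spin":0},{"dx":0,"dy":0,"dz":0,"spin":0}])

```text
time: 11.1
ee_pos: [0.4704, 0.3364, 0.1916]
eef_rot: [-0.059, 0.998, 0.0, 0.001]
ft_force: [0.6, 0.4, 0.2]
width: 0.045
grip_force: 0.0
```

move_arm(steps=[{"dx":0,"dy":0,"dz":0,"spin":0},{"dx":0,"dy":0,"dz":0,"spin":0},{"dx":0,"dy":0,"dz":0,"spin":0},{"dx":0,"dy":0,"dz":0,"spin":0},{"dx":0,"dy":0,"dz":0,"spin":0},{"dx":0,"dy":0,"dz":0,"spin":0},{"dx":0,"dy":0,"dz":0,"spin":0},{"dx":0,"dy":0,"dz":0,"spin":0}], claw=0.8, squeeze=30)

```text
time: 11.9
ee_pos: [0.47, 0.3361, 0.1903]
eef_rot: [-0.059, 0.998, 0.0, 0.0]
ft_force: [0.1, 0.9, 1.0]
width: 0.0134
grip_force: 29.9
```

```bash
python3 - <<'E'
from h import *
import pickle
T=pickle.load(open('c2.pkl','rb'))['top']
f=lambda x,y:np.array([270+(x+.5)/480*115-.5,145+(y+.5)/500*120-.5])
print('recess c',[onz(T,f(*p),.09).round(4) for p in((155,62),(340,62),(148,315),(332,318))],'wing ends',[onz(T,f(*p),.11).round(4) for p in((245,255),(238,297))])
go(.5399,-.0140,.33,-.04+np.pi)
E
```

```text
recess c [array([0.6478, 0.0543, 0.09  ]), array([ 0.6455, -0.0943,  0.09  ]), array([0.4439, 0.0621, 0.09  ]), array([ 0.4393, -0.0838,  0.09  ])] wing ends [array([ 0.4886, -0.0155,  0.11  ]), array([ 0.4555, -0.0095,  0.11  ])]
t 11.9 pose [0.47   0.3361 0.1903] th 3.26 tilt [0.0001 0.0001] q7 0.47 F [0.1 0.9 1. ] w 0.0134 g 29.9
spin 0.158 (or -2.983) dx -8.38 dy -34.70 dz -13.97
```

The rib is held at 13.4 mm (expected 14). By eye the recess corners measure 205 x 148 mm, which fits. Pooling the recess, stud, wing and outline estimates gives a seat at about (0.541,-0.0148).

move_arm(steps=[{"dx":0,"dy":0,"dz":-1,"spin":0},{"dx":0,"dy":0,"dz":-3,"spin":0},{"dx":0,"dy":0,"dz":-4,"spin":0},{"dx":0,"dy":0,"dz":-4,"spin":0},{"dx":0,"dy":0,"dz":-2,"spin":0},{"dx":0,"dy":0,"dz":0,"spin":0.08},{"dx":0,"dy":0,"dz":0,"spin":0.08}])

```text
time: 12.6
ee_pos: [0.4699, 0.3358, 0.3313]
eef_rot: [0.023, 1.0, -0.0, 0.0]
ft_force: [-1.4, -0.3, -1.9]
width: 0.014
grip_force: 29.9
```

move_arm(steps=[{"dx":-0.85,"dy":-3.5,"dz":0,"spin":0},{"dx":-0.85,"dy":-3.5,"dz":0,"spin":0},{"dx":-0.85,"dy":-3.5,"dz":0,"spin":0},{"dx":-0.85,"dy":-3.5,"dz":0,"spin":0},{"dx":-0.85,"dy":-3.5,"dz":0,"spin":0},{"dx":-0.85,"dy":-3.5,"dz":0,"spin":0},{"dx":-0.85,"dy":-3.5,"dz":0,"spin":0},{"dx":-0.85,"dy":-3.5,"dz":0,"spin":0},{"dx":-0.85,"dy":-3.5,"dz":0,"spin":0},{"dx":-0.85,"dy":-3.3,"dz":0,"spin":0},{"dx":0,"dy":0,"dz":0,"spin":0},{"dx":0,"dy":0,"dz":0,"spin":0}])

```text
time: 13.8
ee_pos: [0.5402, -0.016, 0.3304]
eef_rot: [0.022, 1.0, 0.0, -0.0]
ft_force: [-0.2, 1.2, -0.8]
width: 0.014
grip_force: 29.9
```

```bash
python3 - <<'E'
from h import *
from bench import imaging
import pickle
d={n:imaging.camera(n) for n in("scene","top")};pickle.dump(d,open('c3.pkl','wb'))
T,S=d['top'],d['scene']
a=cv2.resize(T['img'][125:265,260:400],(400,400),interpolation=cv2.INTER_CUBIC);b=cv2.resize(S['img'][150:260,255:365],(400,400),interpolation=cv2.INTER_CUBIC)
cv2.imwrite('pics/p3.png',np.hstack([a,b])[:,:,::-1])
go(.541,-.0148,.285,-.04+np.pi)
E
```

```text
t 13.9 pose [ 0.54   -0.0142  0.3305] th 3.101 tilt [ 0. -0.] q7 1.06 F [ 0.1  0.1 -1.3] w 0.0139 g 29.9
spin -0.000 (or 3.141) dx -0.10 dy -0.05 dz 4.55
```

View pics/p3.png

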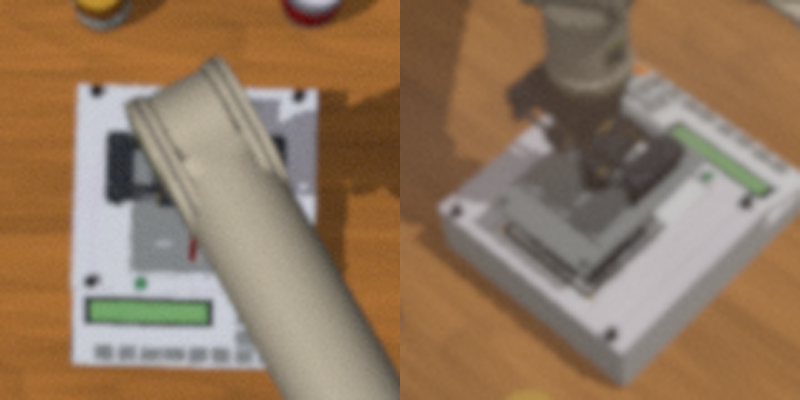

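The hatch is over the recess, with the red wing showing through its hole at crop (194,245). Lowering.

move_arm(steps=[{"dx":-0.1,"dy":-0.05,"dz":2,"spin":0},{"dx":0,"dy":0,"dz":1,"spin":0},{"dx":0,"dy":0,"dz":0.6,"spin":0},{"dx":0,"dy":0,"dz":0.4,"spin":0},{"dx":0,"dy":0,"dz":0.4,"spin":0},{"dx":0,"dy":0,"dz":0,"spin":0},{"dx":0,"dy":0,"dz":0,"spin":0}])

```text
time: 14.6
ee_pos: [0.5414, -0.0158, 0.2865]
eef_rot: [0.021, 1.0, -0.0, 0.0]
ft_force: [0.8, -0.0, -1.7]
width: 0.0136
grip_force: 29.9
```

move_arm(steps=[{"dx":0,"dy":0,"dz":0.3,"spin":0},{"dx":0,"dy":0,"dz":0.3,"spin":0},{"dx":0,"dy":0,"dz":0.2,"spin":0},{"dx":0,"dy":0,"dz":0,"spin":0}])

```text
time: 15.0
ee_pos: [0.5413, -0.0159, 0.278]
eef_rot: [0.021, 1.0, -0.0, -0.0]
ft_force: [-1.6, 0.3, -0.7]
width: 0.014
grip_force: 29.9
```

move_arm(steps=[{"dx":0,"dy":0,"dz":0.15,"spin":0},{"dx":0,"dy":0,"dz":0.1,"spin":0},{"dx":0,"dy":0,"dz":0,"spin":0},{"dx":0,"dy":0,"dz":0,"spin":0}])

```text
time: 15.4
ee_pos: [0.5414, -0.0158, 0.276]
eef_rot: [0.021, 1.0, -0.0, 0.0]
ft_force: [-1.7, -1.2, 4.5]
width: 0.0135
grip_force: 29.9
```

move_arm(steps=[{"dx":0,"dy":0,"dz":0.05,"spin":0},{"dx":0,"dy":0,"dz":0,"spin":0},{"dx":0,"dy":0,"dz":0,"spin":0}])

```text
time: 15.7
ee_pos: [0.5414, -0.0158, 0.2757]
eef_rot: [0.021, 1.0, -0.0, 0.0]
ft_force: [-2.9, -1.7, 7.9]
width: 0.0138
grip_force: 29.9
```

move_arm(steps=[{"dx":0,"dy":0,"dz":0,"spin":0},{"dx":0,"dy":0,"dz":0,"spin":0},{"dx":0,"dy":0,"dz":0,"spin":0},{"dx":0,"dy":0,"dz":0,"spin":0},{"dx":0,"dy":0,"dz":-2,"spin":0},{"dx":0,"dy":0,"dz":-4,"spin":0},{"dx":0,"dy":-4.5,"dz":-1,"spin":0},{"dx":0,"dy":-4.5,"dz":0,"spin":0},{"dx":0,"dy":-4.5,"dz":0,"spin":0},{"dx":0,"dy":-4.5,"dz":0,"spin":0},{"dx":0,"dy":-4.5,"dz":0,"spin":0},{"dx":0,"dy":-4.5,"dz":0,"spin":0}], claw=4.0)

```text
time: 16.9
ee_pos: [0.5296, -0.2876, 0.3452]
eef_rot: [0.021, 1.0, -0.0, 0.0]
ft_force: [0.8, 1.0, 0.1]
width: 0.0397
grip_force: 0.0
```

```bash
python3 - <<'E'
from h import *
from bench import imaging
import pickle
d={n:imaging.camera(n) for n in("scene","top")};pickle.dump(d,open('c4.pkl','wb'))
T,S=d['top'],d['scene']
red=lambda r,h:(r[...,0]-r[...,1]>50)&(r[...,0]-r[...,2]>40)
dark=lambda r,h:h[...,2]<90
for n,f,rt,rs,nt,ns in(('wing',red,(316,198,342,226),(310,184,334,208),(327.3,211),(321.7,195)),('rib',dark,(316,178,342,202),(300,195,325,220),(328,190),(311,207))):
    A=blob2(T,rt,f,nt);B=blob2(S,rs,f,ns)
    for c,X in((T,A),(S,B)):
        for x in X[:2]: print(n,x[0].round(1),round(x[1],1),x[3].round(1).tolist())
    if A and B: print(tri(T,A[0][0],S,B[0][0]))
a=cv2.resize(T['img'][145:265,270:385],(383,400),interpolation=cv2.INTER_CUBIC);b=cv2.resize(S['img'][150:260,255:365],(400,400),interpolation=cv2.INTER_CUBIC)
cv2.imwrite('pics/p4.png',np.hstack([a,b])[:,:,::-1])
go(.472,-.0120,.33,-.04+np.pi)
E
```

```text
wing [327.1 210.9] 19.6 [[325.3, 215.2], [325.7, 206.0], [328.6, 206.1], [328.2, 215.3]]
wing [321.5 195. ] 13.7 [[318.1, 196.5], [323.2, 191.8], [324.8, 193.6], [319.7, 198.3]]
(array([ 0.47216425, -0.01092738,  0.10487866]), np.float64(0.000815589764291244))
rib [328.6 190.5] 64.6 [[325.9, 197.0], [326.1, 183.5], [331.9, 183.6], [331.7, 197.2]]
rib [309.6 205.8] 28.8 [[304.9, 208.1], [312.0, 201.0], [314.4, 203.4], [307.3, 210.5]]
(array([ 0.54070262, -0.01703307,  0.09863096]), np.float64(0.0008329337364465573))
t 17.0 pose [ 0.5286 -0.2932  0.3441] th 3.09 tilt [-0.0005 -0.0006] q7 1.52 F [ 0.7 -0.3  0.1] w 0.0404 g 0.0
spin -0.012 (or 3.130) dx 6.78 dy 27.87 dz 1.41
```

View pics/p4.png

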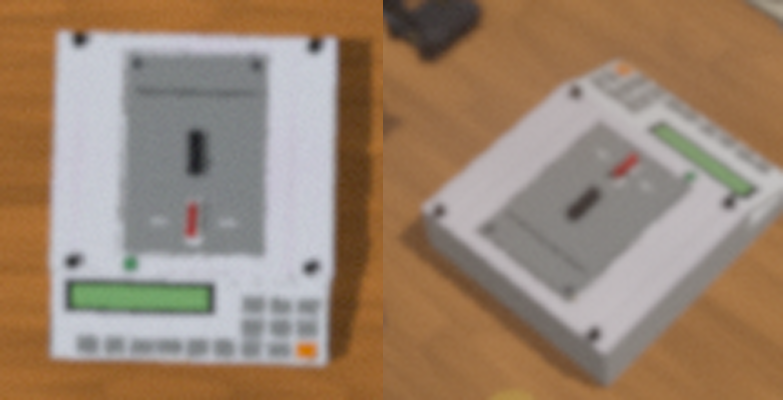

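The hatch is seated in the recess, flat at the hinge end, with the rib at crop (197,152) and z = 0.0986. The wing shows through the hole at (192,220), between the white marks at (158,220) and (228,220). It leans about 0.1 rad clockwise. Moving over the wing.

move_arm(steps=[{"dx":0.8,"dy":3.5,"dz":0,"spin":0},{"dx":0.8,"dy":3.5,"dz":0,"spin":0},{"dx":0.8,"dy":3.5,"dz":0,"spin":0},{"dx":0.8,"dy":3.5,"dz":0,"spin":0},{"dx":0.8,"dy":3.5,"dz":0,"spin":0},{"dx":0.8,"dy":3.5,"dz":0,"spin":0},{"dx":0.8,"dy":3.5,"dz":0,"spin":0},{"dx":0.8,"dy":2.5,"dz":0,"spin":0},{"dx":0,"dy":0,"dz":0,"spin":0.1},{"dx":0,"dy":0,"dz":0,"spin":0},{"dx":0,"dy":0,"dz":0,"spin":0}], claw=3.0)

```text
time: 18.1
ee_pos: [0.4775, -0.0135, 0.3452]
eef_rot: [0.07, 0.998, -0.0, 0.0]
ft_force: [-0.7, 0.4, 0.5]
width: 0.0299
grip_force: 0.0
```

```bash
python3 -c "
from h import *
go(.472,-.0115,.278,3.0)"
```

```text
t 18.1 pose [ 0.4775 -0.0135  0.3452] th 3.002 tilt [-0.0004  0.    ] q7 1.1 F [-0.7  0.4  0.5] w 0.0299 g 0.0
spin 0.002 (or -3.140) dx 0.57 dy 0.13 dz 6.72
```

move_arm(steps=[{"dx":0.55,"dy":0.15,"dz":2.5,"spin":0},{"dx":0,"dy":0,"dz":2,"spin":0},{"dx":0,"dy":0,"dz":1.2,"spin":0},{"dx":0,"dy":0,"dz":0.6,"spin":0},{"dx":0,"dy":0,"dz":0.4,"spin":0},{"dx":0,"dy":0,"dz":0,"spin":0},{"dx":0,"dy":0,"dz":0,"spin":0}])

```text
time: 18.8
ee_pos: [0.4725, -0.0109, 0.2788]
eef_rot: [0.071, 0.997, 0.0, 0.0]
ft_force: [0.6, -0.0, -0.2]
width: 0.03
grip_force: 0.0
```

move_arm(steps=[{"dx":0,"dy":0,"dz":0,"spin":0},{"dx":0,"dy":0,"dz":0,"spin":0},{"dx":0,"dy":0,"dz":0,"spin":0},{"dx":0,"dy":0,"dz":0,"spin":0},{"dx":0,"dy":0,"dz":0,"spin":0},{"dx":0,"dy":0,"dz":0,"spin":0}], claw=0.4, squeeze=12)

```text
time: 19.4
ee_pos: [0.4721, -0.0115, 0.2783]
eef_rot: [0.071, 0.997, -0.001, -0.0]
ft_force: [-2.7, -5.2, 5.5]
width: 0.0088
grip_force: 12.0
```

```bash
python3 -c "
from h import *
go(.472,-.0115,.278,1.53)"
```

```text
t 19.4 pose [ 0.4721 -0.0115  0.2783] th 2.999 tilt [-0.0007 -0.0002] q7 1.02 F [-2.7 -5.2  5.5] w 0.0088 g 12.0
spin 1.469 (or -1.672) dx -0.00 dy -0.01 dz 0.03
```

The wing is gripped at 8.8 mm (expected 9). Turning clockwise.

move_arm(steps=[{"dx":0,"dy":-0.05,"dz":0,"spin":0.1},{"dx":0,"dy":0,"dz":0,"spin":0.14},{"dx":0,"dy":0,"dz":0,"spin":0.14},{"dx":0,"dy":0,"dz":0,"spin":0.14},{"dx":0,"dy":0,"dz":0,"spin":0.14},{"dx":0,"dy":0,"dz":0,"spin":0.14}])

```text
time: 20.0
ee_pos: [0.4721, -0.0116, 0.2784]
eef_rot: [0.456, 0.89, -0.0, 0.0]
ft_force: [-1.8, -2.3, 2.4]
width: 0.0087
grip_force: 12.0
```

move_arm(steps=[{"dx":0,"dy":0,"dz":0,"spin":0.14},{"dx":0,"dy":0,"dz":0,"spin":0.14},{"dx":0,"dy":0,"dz":0,"spin":0.14},{"dx":0,"dy":0,"dz":0,"spin":0.14},{"dx":0,"dy":0,"dz":0,"spin":0.13},{"dx":0,"dy":0,"dz":0,"spin":0},{"dx":0,"dy":0,"dz":0,"spin":0},{"dx":0,"dy":0,"dz":0,"spin":0}])

```text
time: 20.8
ee_pos: [0.4721, -0.0116, 0.2783]
eef_rot: [0.727, 0.686, -0.0, 0.0]
ft_force: [-2.7, -3.6, 5.2]
width: 0.0091
grip_force: 12.0
```

```bash
python3 -c "
from h import *
go(.472,-.0115,.278,1.53)
from bench import telemetry
print(telemetry.read_state()['torque'])"
```

```text
t 20.8 pose [ 0.4721 -0.0116  0.2783] th 1.513 tilt [-0.0002  0.0001] q7 -0.32 F [-2.7 -3.6  5.2] w 0.0091 g 12.0
spin -0.017 (or 3.124) dx 0.01 dy -0.01 dz 0.03
[-0.87619128  0.48167767 -0.04647647]
```

move_arm(steps=[{"dx":0,"dy":0,"dz":0,"spin":0},{"dx":0,"dy":0,"dz":0,"spin":0},{"dx":0,"dy":0,"dz":0,"spin":0},{"dx":0,"dy":0,"dz":0,"spin":0},{"dx":0,"dy":0,"dz":-3,"spin":0},{"dx":0,"dy":0,"dz":-4,"spin":0},{"dx":-4,"dy":1.5,"dz":0,"spin":0},{"dx":-4,"dy":1.5,"dz":0,"spin":0},{"dx":-4,"dy":1.5,"dz":0,"spin":0},{"dx":-4,"dy":1.5,"dz":0,"spin":0},{"dx":-4,"dy":1.5,"dz":0,"spin":0},{"dx":-4,"dy":1.5,"dz":0,"spin":0}], claw=3.0)

```text
time: 22.0
ee_pos: [0.5477, -0.2582, 0.348]
eef_rot: [0.728, 0.685, 0.0, -0.0]
ft_force: [0.4, 0.9, 0.9]
width: 0.0298
grip_force: 0.0
```

move_arm(steps=[{"dx":0,"dy":0,"dz":0,"spin":0},{"dx":0,"dy":0,"dz":0,"spin":0},{"dx":0,"dy":0,"dz":0,"spin":0}], claw=0)

```text
time: 22.3
ee_pos: [0.5475, -0.2551, 0.3482]
eef_rot: [0.728, 0.686, 0.0, -0.0]
ft_force: [-0.0, 0.7, 0.8]
width: 0.0133
grip_force: 0.0
```

```bash
python3 - <<'E'
from h import *
from bench import imaging
d={n:imaging.camera(n) for n in("scene","top")}
T,S=d['top'],d['scene']
red=lambda r,h:(r[...,0]-r[...,1]>50)&(r[...,0]-r[...,2]>40)
dark=lambda r,h:h[...,2]<90
for c,f,roi,z in((T,red,(316,198,342,226),.11),(S,red,(310,184,334,208),.11),(T,dark,(316,178,342,202),.108)):
    x=blob2(c,roi,f)[0];q=np.array([onz(c,p,z)[:2] for p in x[3]]);v=max(q[1]-q[0],q[2]-q[1],key=np.linalg.norm)
    print(q.mean(0).round(4),'long',np.linalg.norm(v).round(4),'angle',np.arctan2(v[1],v[0]).round(3))
a=cv2.resize(T['img'][145:265,270:385],(383,400),interpolation=cv2.INTER_CUBIC);b=cv2.resize(S['img'][150:260,255:365],(400,400),interpolation=cv2.INTER_CUBIC)
cv2.imwrite('pics/p5.png',np.hstack([a,b])[:,:,::-1])
go(.618,-.0175,.33,1.513)
E
```

```text
[ 0.4731 -0.012 ] long 0.0324 angle -1.642
[ 0.476  -0.0073] long 0.0295 angle 1.462
[ 0.5404 -0.0177] long 0.0443 angle 3.125
t 22.4 pose [ 0.5474 -0.255   0.3485] th 1.512 tilt [0.     0.0001] q7 0.05 F [ 0.4 -0.8  0.3] w 0.0061 g 0.0
spin -0.001 (or 3.140) dx 24.12 dy 5.68 dz 1.85
```

View pics/p5.png

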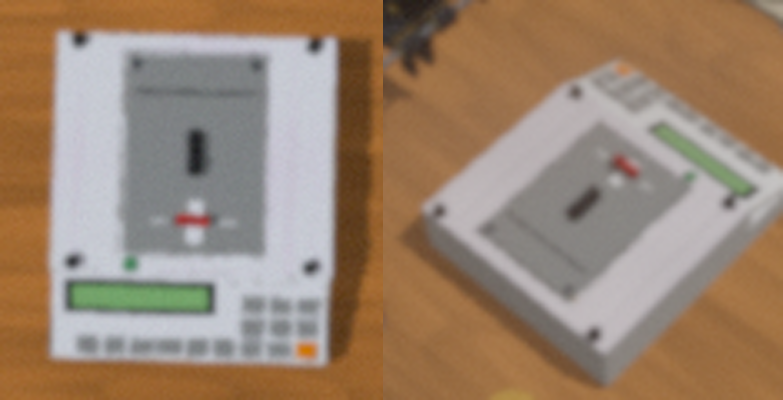

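The wing lies across the hatch in line with both white marks, at crop (192,220). Its angle of -1.64 rad is about 1.60 rad of joint turn. The hatch is still in its recess. Now I press the free end.

move_arm(steps=[{"dx":4,"dy":0.95,"dz":0,"spin":0},{"dx":4,"dy":0.95,"dz":0,"spin":0},{"dx":4,"dy":0.95,"dz":0,"spin":0},{"dx":4,"dy":0.95,"dz":0,"spin":0},{"dx":4,"dy":0.95,"dz":0,"spin":0},{"dx":4.1,"dy":0.95,"dz":0,"spin":0},{"dx":0,"dy":0,"dz":3,"spin":0},{"dx":0,"dy":0,"dz":2,"spin":0},{"dx":0,"dy":0,"dz":1.2,"spin":0},{"dx":0,"dy":0,"dz":0.5,"spin":0},{"dx":0,"dy":0,"dz":0,"spin":0},{"dx":0,"dy":0,"dz":0,"spin":0}])

```text
time: 23.6
ee_pos: [0.6192, -0.0194, 0.2823]
eef_rot: [0.728, 0.685, 0.0, 0.001]
ft_force: [0.0, -0.1, 0.1]
width: 0.0008
grip_force: 0.0
```

move_arm(steps=[{"dx":0,"dy":0,"dz":0.2,"spin":0},{"dx":0,"dy":0,"dz":0.2,"spin":0},{"dx":0,"dy":0,"dz":0.15,"spin":0},{"dx":0,"dy":0,"dz":0,"spin":0},{"dx":0,"dy":0,"dz":0,"spin":0}])

```text
time: 24.1
ee_pos: [0.6189, -0.0194, 0.2758]
eef_rot: [0.728, 0.685, -0.0, 0.0]
ft_force: [0.7, -0.4, -0.2]
width: 0.0007
grip_force: 0.0
```

move_arm(steps=[{"dx":0,"dy":0,"dz":0.15,"spin":0},{"dx":0,"dy":0,"dz":0.15,"spin":0},{"dx":0,"dy":0,"dz":0.1,"spin":0},{"dx":0,"dy":0,"dz":0,"spin":0},{"dx":0,"dy":0,"dz":0,"spin":0}])

```text
time: 24.6
ee_pos: [0.619, -0.0193, 0.2727]
eef_rot: [0.728, 0.685, 0.0, 0.0]
ft_force: [-4.5, -0.6, 10.4]
width: 0.0005
grip_force: 5.1
```

move_arm(steps=[{"dx":0,"dy":0,"dz":0.08,"spin":0},{"dx":0,"dy":0,"dz":0,"spin":0},{"dx":0,"dy":0,"dz":0,"spin":0},{"dx":0,"dy":0,"dz":0,"spin":0},{"dx":0,"dy":0,"dz":0,"spin":0},{"dx":0,"dy":0,"dz":0,"spin":0}])

```text
time: 25.2
ee_pos: [0.619, -0.0192, 0.2727]
eef_rot: [0.728, 0.685, -0.0, 0.001]
ft_force: [-7.5, -1.7, 17.4]
width: 0.0005
grip_force: 8.5
```

The tool stopped at z = 0.2727, which puts the hatch's top face at 0.0905 m. A further 0.8 mm of command only raised the force from 10 to 17 N, so the free end is hard on its rim. Handing in while holding.

move_arm(steps=[{"dx":0,"dy":0,"dz":0,"spin":0},{"dx":0,"dy":0,"dz":0,"spin":0},{"dx":0,"dy":0,"dz":0,"spin":0},{"dx":0,"dy":0,"dz":0,"spin":0}])

```text
time: 25.6
ee_pos: [0.619, -0.0192, 0.2727]
eef_rot: [0.728, 0.685, -0.0, 0.001]
ft_force: [-6.9, -1.6, 16.7]
width: 0.0008
grip_force: 8.5
```

```bash
python3 -c "
from bench import job
print(job.close_job())"
```

```text
the job is handed in; nothing more can be done
None
```

I handed the job in at about 26 s: the pack is seated, the hatch is in its recess, the fastener is turned to the white marks, and the arm is holding the free end flush with about 17 N; the hand-in returned no verdict.

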